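# Set the board tester's selector and start the test

## Robot

A 7-joint arm with a two-finger parallel gripper is mounted at the origin on the work surface. World frame = base frame: x ahead of the robot, y to its left, z up, the work surface at z = 0. Lengths are in m, angles in degrees, forces in N, time in s.
With the tool pointing down it reaches from about 0.375 to 0.925 m from the base axis. Payload 3.1 kg.
Tool frame: the origin (TCP) lies at the very end of the fingers, on their centre line; the grasp point (between the pads) lies 19 mm behind it; z points along the fingers, y is the line along which they close (so a half turn about z gives the same grasp; the last joint's range is limited). The gripper opens to 85 mm and grips with 20 to 120 N. Pads are 22 mm wide; open, the fingers measure 114 mm over their backs; the gripper's body (76 mm by 85 mm) begins 54 mm behind the grasp point. The pads swing forward as they close: fully open they stand 13 mm farther back than shut.
Start: joints at [-78.083, 21.939, 2.515, 91.553, -1.026, 66.532, -2.859], TCP at [0.196, 0.62, 0.231] pointing down, gripper open.
Joint ranges: [-149.38, 149.38], [-23.57, 123.04], [-84.95, 90], [0, 143.3], [-89.99, 269.99], [3.08, 112.72], [-163.45, 163.45]. Speed limits (degrees/s): [159.86, 159.86, 180, 180, 180, 180, 180].

## Interface

Orientations are given as a 3x3 rotation matrix whose columns are the frame's x, y, z axes.
In Python, from station import arm gives the robot as it stands.
- The arm moves only by the shell command python3 -m creep 'ROWS' [OPENING]. ROWS is JSON, a list of rows, each an object with "offset": the shift along the tool's x, y, z in units of 50 mm (1.0 is 50 mm), a list of three; "roll": the turn about the tool's z in units of 5 degrees (1.0 is 5 degrees). In form: [{"offset": [dx, dy, dz], "roll": roll}, ...]. A call has 1 to 8 rows; each row shifts and turns the commanded pose from where the row before left it, along the tool's axes as they then stand; what a row does not reach is not made up. A row lasts 1/10 s, in which the tool goes at most 50 mm and 8.59 degrees, less where a joint would pass 70% of its speed; a pose out of reach is approached as far as the arm can. A call is refused whole if a number of a shift passes 1 or a number of a turn 1, either way. A call with a gripper value outside its range is refused whole. OPENING is the opening, from 0 (shut) to 1 (fully open), set as the call begins (- or left out, the last holds). The fingers move at their own pace and stop on an object; the grip force is fixed at half the most. Time passes only in rows, so rows that do not move let the fingers close. It gives the time, the measured TCP pose, the force, the opening and the grip force at its end, in the units of the state.
- arm.read_state(): the state, without advancing time (a new reading comes with each control period).
- arm.snapshot(name): name is "scene" or "top"; returns a dict with "image" (384x512x3 uint8, red, green, blue), "mtx" (3x3 intrinsics, pixels), "world_from_camera" (4x4, takes a point from camera to world coordinates). Camera axes: x right, y down, z forward; pixel columns grow to the right and rows downward; lengths in m; the calibration is good to about 2 mm. A picture is of the moment at which its call begins. There is no depth.
- arm.finish_job(): hands the job in; it is judged then, once.
The state is a dict: "time": time; "joint_positions": joint angles; "joint_velocities": joint speeds; "tau": joint torques, N m; "tool_pos": TCP position; "orientation": TCP orientation; "ft_force": force on the tool from outside, world axes, zero at the start; "torque": the same for the moment, N m; "width": finger opening in m; "grasp_force": force on a finger pad.
Only numpy, scipy, OpenCV 4.12 (cv2) and the standard library are available. Lean on these libraries where they do the work, as an engineer would, in place of code of your own. Each camera call takes 0.05 s, during which the arm holds its last target. There are 200 camera calls.

## Task

Set the board tester to the test marked with the ring: with your fingertips, push the tab that sticks up from the selector dial round until it points squarely at the raised ring. Then press the grey start button fully down, let it come back up and move clear. Only push, do not pinch the tab; do not press start before the selector is on the ring, and leave the board in its nest and everything lying around where it is.

Things in the scene. Friction and masses are not known exactly. Their poses are not given: they have to be found in the camera images.
- tester: Mint-green board tester, a fixed flat box 230 (x) by 330 (y) by 60 mm high, its level top panel at z = 60 mm. Origin at the centre of its underside; its front faces its -x. On the panel, in its frame: selector dial at (-30, 55) mm, start button at (-65, -105), a nest (aluminium walls 6 mm high) with a loose circuit board at (50, -105).
- dial (a joint): Dial angle (rad), positive anticlockwise from above; at 0 the tab points to the tester's +x. Stops at +-1.12. Three legends stand at -1.047, 0.384 and 1.047 rad; it starts in the unmarked gap, between -0.60 and -0.05. Stiff turning: about 1.5 N pushed at the tab's middle, a little more if fast; no clicks, it stays where it is left.
- dial_axis (a point): The dial's axis of rotation at the level of the top panel (z = 60 mm). Black dial 72 mm across, 14 mm high, its hub 32 mm across and 24 mm high.
- dial_aim (a point): Where the tab points: at panel level, 92 mm from the axis on the line through the tab's middle, turning with the dial; aligned when over a legend's centre. The tab is an upright black fin along this line, 45 to 75 mm from the axis, 14 mm thick, its flat sides 6 to 38 mm above the panel (core 8 mm thick, up to 42). Under it a bar 12 mm wide, 4 to 12 mm above the panel, reaches to 77 mm.
- legend_ring: The wanted legend: a thin black raised ring, 27 mm across outside and 19 mm inside, on the top panel. Origin at its centre. It lies 92 mm from the dial's axis, at dial angle -1.047, +0.384 or +1.047 rad; which one varies. All legends rise at most 3 mm above the panel.
- legend_cross: A black raised plus-shaped cross, 28 mm across, at another of these angles. Origin at its centre. Not wanted.
- legend_bar: A black raised straight bar, 30 by 9 mm, at the remaining angle. Origin at its centre. Not wanted.
- start_top (a point): Centre of the top of the start button, a round grey cap 30 mm across in a black housing on the tester's panel; pressed straight down.
- start (a joint): How far the start button is pressed (m): 0 up, 0.006 fully down, where its spring pushes back with 5 N. It springs back up.
- board: Loose green circuit board, 64 by 50 by 4 mm with components up to 14 mm high, lying in the nest on the tester's panel. Origin at the centre of its underside. Leave it.
- spare_knob: Loose aluminium knob, 30 mm across, 22 mm high, standing on the tester's panel near the front corner on the dial's side. Origin under its centre. Leave it.
- spool: Loose grey solder spool, 60 mm across, 40 mm high, standing on the table beside the tester (its -y side). Leave it.
- bottle: Loose white bottle, 52 mm across, 120 mm high, on the table beside the tester (its +y side). Leave it.
- tweezers: Loose steel tweezers, 140 mm long, 6 mm high, lying on the table beside the tester (its +y side). Leave them.
- carton: Loose white carton, 75 by 50 by 25 mm, on the table beside the tester (its -y side). Leave it.
- screwdriver: Loose black screwdriver, 160 mm long, lying on the table behind the tester (its +x side). Leave it.

How it is judged:
By the outcome, as a careful person would: the job done as asked, in the order asked, and still so for the second after the job is handed in, with the robot touching nothing.
It also fails if it takes over 42 s, if anything falls off the work surface, if the arm or the gripper's body presses on something with over 40 N, if the wrist force passes 120 N, or if a joint passes its speed limit or range.

## Working session

There is one attempt and no reset: what is moved stays moved. The work goes in short steps, Python scripts to look and compute and a shell command to move; the robot and the scene stay as the last step left them, time stands still between calls to the robot, and variables do not carry over. Pictures are saved under pics/ and viewed, at most 10 in all, crops included, and the job is handed in when it is done.

```bash
mkdir -p pics
python3 - <<'E'
from station import arm
import cv2,numpy as np
for n in("top","scene"):
    s=arm.snapshot(n); cv2.imwrite(f"pics/{n}0.png",cv2.resize(s["image"][:,:,::-1],(800,600),interpolation=cv2.INTER_CUBIC))
    np.savez(f"{n}0.npz",**s); print(s["mtx"].tolist(),np.round(s["world_from_camera"],3).tolist())
st=arm.read_state();print(st["time"],st["tool_pos"],np.round(st["orientation"],3).tolist(),st["width"])
E
```

```text
[[472.34316695253494, 0.0, 253.74418452612028], [0.0, 472.34316695253494, 191.21663971198603], [0.0, 0.0, 1.0]] [[-0.026, -0.992, 0.126, 0.476], [-0.999, 0.029, 0.019, 0.034], [-0.022, -0.125, -0.992, 1.085], [0.0, 0.0, 0.0, 1.0]]
[[460.4624653002111, 0.0, 249.91452952214559], [0.0, 460.4624653002111, 190.2693621620126], [0.0, 0.0, 1.0]] [[0.319, 0.625, -0.713, 1.535], [0.947, -0.227, 0.225, -0.255], [-0.021, -0.747, -0.664, 0.955], [0.0, 0.0, 0.0, 1.0]]
0.1 [0.19542985 0.61903022 0.22999506] [[-0.954, 0.301, -0.001], [0.301, 0.954, -0.002], [-0.0, -0.002, -1.0]] 0.08565898250403574
```

View pics/top0.png

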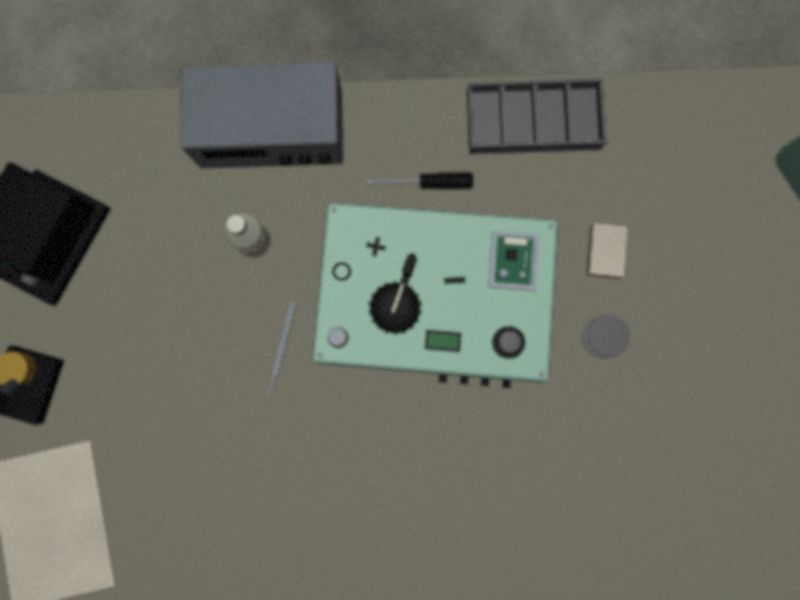

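View pics/scene0.png

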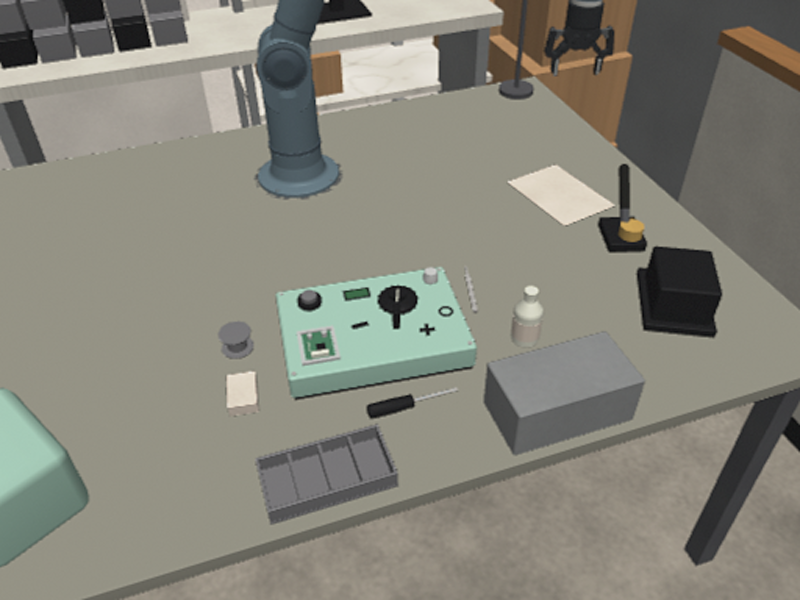

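Top view: the ring is at px (342,271), the leftmost legend (+1.047). The cross is at (376,246), the bar at (455,280), and the tab tip near (410,257). The button is at (509,342) and the knob at (338,337). The tab must turn anticlockwise.

```bash
cat > h.py <<'E'
import numpy as np,cv2
from scipy.optimize import least_squares
def proj(s,P):
    W=np.linalg.inv(s["world_from_camera"]);P=np.atleast_2d(P)
    return cv2.projectPoints(P.astype(float),cv2.Rodrigues(W[:3,:3])[0],W[:3,3],s["mtx"],None)[0].reshape(-1,2)
def ray(s,uv,z):
    M=s["world_from_camera"];d=M[:3,:3]@np.linalg.inv(s["mtx"])@[uv[0],uv[1],1]
    return M[:3,3]+d*(z-M[2,3])/d[2]
def blob(s,U,V,r=14,th=.65):  # dark centroid near 800x600 pixel
    u,v=int(U/1.5625),int(V/1.5625);g=s["image"][v-r:v+r+1,u-r:u+r+1].astype(float).mean(2)
    w=np.clip(np.percentile(g,80)*.93-g,0,None);n,l,st,c=cv2.connectedComponentsWithStats((w>6).astype(np.uint8))
    k=1+np.argmin([np.hypot(*(x-r)) for x in c[1:]]);w=w*(l==k);yy,xx=np.mgrid[-r:r+1,-r:r+1]
    return np.array([u+(w*xx).sum()/w.sum(),v+(w*yy).sum()/w.sum()])
def T(p,pts): # pts tester frame (n,3)
    c,s=np.cos(p[2]),np.sin(p[2]);pts=np.atleast_2d(pts)
    return np.c_[p[0]+c*pts[:,0]-s*pts[:,1],p[1]+s*pts[:,0]+c*pts[:,1],pts[:,2]]
A=np.array([-.03,.055,.06])
def dirp(a,r,z=.06):return A*[1,1,0]+[r*np.cos(a),r*np.sin(a),z]
E
python3 - <<'E'
from h import *
t=dict(np.load("top0.npz"));s=dict(np.load("scene0.npz"))
M=np.array([dirp(1.047,.092,.062),dirp(.384,.092,.062),dirp(-1.047,.092,.062),[.115,.165,.06],[.115,-.165,.06],[-.115,-.165,.06],[-.115,.165,.06]])
def full(l):return (np.array(l,float)+.5)/1.5625-.5
ot=np.vstack([blob(t,342,271,11),blob(t,376,246,11),blob(t,455,280,11),full([(331,205),(556,220),(547,380),(315,361)])])
os=np.vstack([blob(s,446,311,9),blob(s,427,329,9),blob(s,360,325,9)])
print(ot[:3]*1.5625,os*1.5625)
w=np.array([3,3,3,1,1,1,1])[:,None]
ft=lambda p:((proj(t,T(p,M))-ot)*w).ravel()
fs=lambda p:((proj(s,T(p,M[:3]))-os)*3).ravel()
for f in(ft,fs,lambda p:np.r_[ft(p),fs(p)]):
    r=least_squares(f,[.55,0,0]);print(r.x,np.round(f(r.x),1).tolist())
p=r.x;np.save("p.npy",p)
print("axis",T(p,A),"btn",T(p,[-.065,-.105,.06]),"knob",ray(t,full((338,337)),.08))
for a in np.arange(-.6,0,.1):print(round(a,2),proj(t,T(p,dirp(a,.075,.1)))*1.5625,proj(s,T(p,dirp(a,.075,.1)))*1.5625)
im=t["image"][110:250,195:365,::-1];cv2.imwrite("pics/c1.png",cv2.resize(im,None,fx=4.5,fy=4.2,interpolation=cv2.INTER_CUBIC))
a=cv2.resize(s["image"][165:255,170:310,::-1],None,fx=5,fy=5,interpolation=cv2.INTER_CUBIC);cv2.imwrite("pics/c2.png",a)
E
```

```text
[[341.02757792 270.65948127]
 [375.24027584 245.85053921]
 [454.1692881  279.56358062]] [[445.15278479 310.64964361]
 [426.44507532 328.95495497]
 [359.24153036 324.51404285]]
[ 0.61702592 -0.00178783 -0.10717375] [0.1, 0.3, 0.4, 0.0, 0.1, -0.1, -2.8, -2.3, 1.7, -0.9, 1.7, 1.2, -2.4, 1.0]
[ 0.61527673 -0.00202266 -0.11403725] [0.0, -0.3, -0.1, 0.3, 0.1, -0.1]
[ 0.6166738  -0.00198383 -0.10779715] [0.4, 0.7, 0.7, 0.4, 0.4, 0.4, -2.7, -2.2, 1.8, -0.7, 1.7, 1.4, -2.3, 1.1, 0.5, 0.1, 0.7, 0.8, 0.7, 1.0]
axis [[0.59276531 0.05592457 0.06      ]] btn [[ 0.5407543  -0.09938111  0.06      ]] knob [0.55326555 0.13479653 0.08      ]
-0.6 [[429.23137916 261.82320719]] [[381.15135566 311.96951366]]
-0.5 [[424.74108166 258.61640692]] [[385.19479641 312.86020659]]
-0.4 [[419.95469405 255.87042072]] [[389.37109264 313.47049798]]
-0.3 [[414.91950886 253.61121007]] [[393.63349308 313.79255864]]
-0.2 [[409.6850227  251.86000827]] [[397.93391809 313.82216087]]
-0.1 [[404.30247425 250.63316023]] [[402.22368159 313.55876785]]
```

View pics/c2.png

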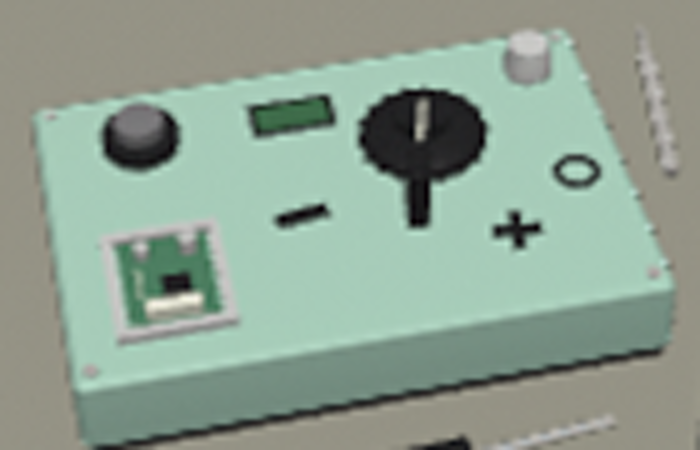

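The tab is at about -0.25 rad (scene-crop fin top near (418,205)), so the target is +1.047. I'll push with the shut fingers from the tab's clockwise side, starting with the move over.

```bash
python3 -m creep '[{"offset":[-0.24,-0.18,0],"roll":0.6},{"offset":[-0.48,-0.36,0],"roll":0},{"offset":[-0.48,-0.36,0],"roll":0},{"offset":[-0.48,-0.36,0],"roll":0},{"offset":[-0.48,-0.36,0],"roll":0},{"offset":[-0.48,-0.36,0],"roll":0},{"offset":[-0.48,-0.36,0],"roll":0},{"offset":[-0.48,-0.36,0],"roll":0}]' 0
python3 -m creep '[{"offset":[-0.48,-0.36,0],"roll":0},{"offset":[-0.48,-0.36,0],"roll":0},{"offset":[-0.48,-0.36,0],"roll":0},{"offset":[-0.48,-0.36,0],"roll":0},{"offset":[-0.48,-0.36,0],"roll":0},{"offset":[-0.48,-0.36,0],"roll":0},{"offset":[-0.48,-0.36,0],"roll":0},{"offset":[-0.48,-0.36,0],"roll":0}]'
```

```text
time: 0.9
tool_pos: [0.3179, 0.4292, 0.2307]
orientation: [[-0.937, 0.35, -0.001], [0.35, 0.937, -0.001], [0.0, -0.001, -1.0]]
ft_force: [1.0, -0.4, -0.0]
width: 0.0001
grasp_force: 0.0
time: 1.7
tool_pos: [0.447, 0.2273, 0.2309]
orientation: [[-0.937, 0.35, -0.001], [0.35, 0.937, -0.0], [0.001, -0.001, -1.0]]
ft_force: [-0.2, -0.8, -0.0]
width: -0.0002
grasp_force: 0.0
```

```bash
python3 -m creep '[{"offset":[-0.64,-0.36,0],"roll":0},{"offset":[-0.64,-0.36,0],"roll":0},{"offset":[-0.64,-0.36,0],"roll":0},{"offset":[-0.64,-0.36,0],"roll":0},{"offset":[-0.64,-0.36,0],"roll":0},{"offset":[-0.64,-0.36,0.2],"roll":0},{"offset":[-0.64,-0.36,0.3],"roll":0},{"offset":[-0.64,-0.36,0.3],"roll":0}]'
python3 - <<'E'
from h import *
from station import arm
t=arm.snapshot("top");p=np.load("p.npy");st=arm.read_state();print(st["tool_pos"])
pt=proj(t,[st["tool_pos"]])[0]
im=cv2.resize(t["image"][:,:,::-1],(1024,768))[:,:];
for q,c in((pt,(0,0,255)),(proj(t,T(p,A))[0],(255,0,255)),*[(proj(t,T(p,dirp(a,.092)))[0],(0,255,255)) for a in(1.047,.384,-1.047)],(proj(t,T(p,dirp(-.25,.075,.1)))[0],(255,255,0)),(proj(t,T(p,[-.065,-.105,.075]))[0],(0,255,0))):
    cv2.circle(im,tuple(int(round(2*x+.5)) for x in q),2,c,-1)
cv2.imwrite("pics/t1.png",cv2.resize(im[220:500,380:740],(800,600)))
E
```

```text
time: 2.5
tool_pos: [0.6369, 0.0031, 0.1905]
orientation: [[-0.937, 0.35, -0.0], [0.35, 0.937, 0.0], [0.0, 0.0, -1.0]]
ft_force: [-0.5, 0.1, 0.7]
width: -0.0001
grasp_force: 0.0
[ 0.63819708 -0.00493385  0.18749038]
```

View pics/t1.png

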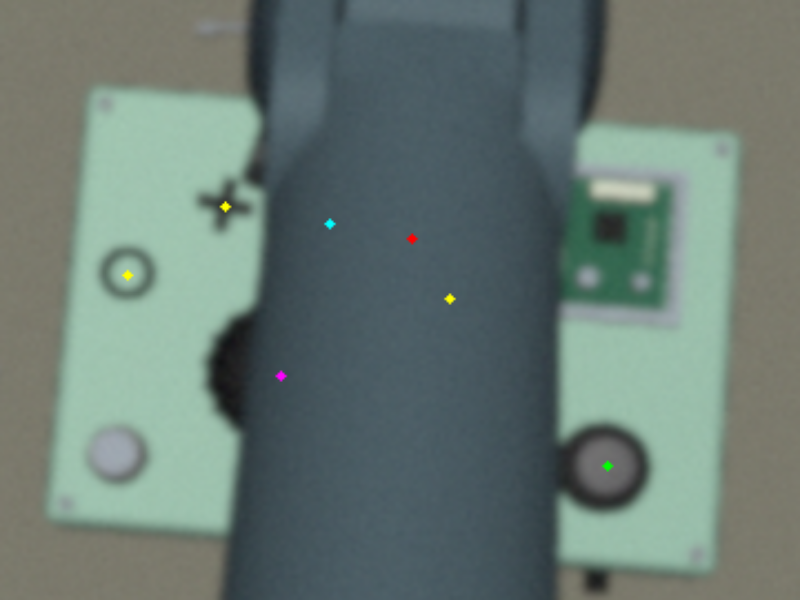

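The overlay matches the scene: projected legend, button and TCP points land where they should. Next I descend beside the tab to z ≈ 0.078.

```bash
python3 -m creep '[{"offset":[0,0,0.3],"roll":0},{"offset":[0,0,0.4],"roll":0},{"offset":[0,0,0.4],"roll":0},{"offset":[0,0,0.4],"roll":0},{"offset":[0,0,0.4],"roll":0},{"offset":[0,0,0.2],"roll":0},{"offset":[0,0,0.08],"roll":0},{"offset":[0,0,0],"roll":0}]'
python3 -m creep '[{"offset":[0,0.1,0],"roll":0},{"offset":[0,0.1,0],"roll":0},{"offset":[0,0,0],"roll":0}]'
```

```text
time: 3.35
tool_pos: [0.6357, 0.0049, 0.0819]
orientation: [[-0.937, 0.35, -0.001], [0.35, 0.937, 0.0], [0.001, 0.0, -1.0]]
ft_force: [-0.1, -0.0, 0.3]
width: 0.0001
grasp_force: 0.0
time: 3.65
tool_pos: [0.641, 0.015, 0.0833]
orientation: [[-0.937, 0.349, 0.002], [0.349, 0.937, 0.001], [-0.002, 0.002, -1.0]]
ft_force: [-0.5, 0.1, 0.2]
width: 0.0002
grasp_force: 0.0
```

```bash
python3 -m creep '[{"offset":[-0.018,0.052,0],"roll":-0.5},{"offset":[-0.018,0.052,0],"roll":-0.5},{"offset":[-0.018,0.052,0],"roll":-0.5},{"offset":[-0.018,0.052,0],"roll":-0.5},{"offset":[-0.018,0.052,0],"roll":-0.5},{"offset":[-0.018,0.052,0],"roll":-0.5},{"offset":[-0.018,0.052,0],"roll":-0.5},{"offset":[-0.018,0.052,0],"roll":-0.5}]'
```

```text
time: 4.45
tool_pos: [0.6515, 0.0308, 0.083]
orientation: [[-1.0, 0.008, 0.001], [0.008, 1.0, -0.002], [-0.001, -0.002, -1.0]]
ft_force: [1.2, -1.5, 1.7]
width: 0.0001
grasp_force: 0.8
```

```bash
python3 -m creep '[{"offset":[-0.018,0.053,0],"roll":-0.5},{"offset":[-0.018,0.053,0],"roll":-0.5},{"offset":[-0.018,0.053,0],"roll":-0.5},{"offset":[-0.018,0.053,0],"roll":-0.5},{"offset":[-0.018,0.053,0],"roll":-0.5},{"offset":[-0.018,0.053,0],"roll":-0.5},{"offset":[-0.018,0.053,0],"roll":-0.5},{"offset":[-0.018,0.053,0],"roll":-0.5}]'
python3 -m creep '[{"offset":[-0.018,0.053,0],"roll":-0.5},{"offset":[-0.018,0.053,0],"roll":-0.5},{"offset":[-0.018,0.053,0],"roll":-0.5},{"offset":[-0.018,0.053,0],"roll":-0.5},{"offset":[-0.018,0.053,0],"roll":-0.5},{"offset":[-0.018,0.053,0],"roll":-0.5},{"offset":[0,0,0],"roll":0},{"offset":[0,0,0],"roll":0}]'
python3 - <<'E'
from h import *
from station import arm
p=np.load("p.npy");a=T(p,A)[0]
o=[]
for n in("top","scene"):
    s=arm.snapshot(n);o.append(s)
st=arm.read_state();R=st["orientation"];d=np.array(st["tool_pos"])-a
print("r",-R[:,0]@d,"t",R[:,1]@d,"dial angle by tool y",np.arctan2(R[1,1],R[0,1])-np.pi/2-p[2],st["ft_force"],st["time"])
c=[o[0]["image"][120:260,180:320],o[1]["image"][150:240,220:310]]
cv2.imwrite("pics/c3.png",np.hstack([cv2.resize(x[:,:,::-1],(400,400)) for x in c]))
E
```

```text
time: 5.25
tool_pos: [0.6565, 0.0527, 0.0831]
orientation: [[-0.943, -0.334, 0.003], [-0.334, 0.943, -0.002], [-0.003, -0.003, -1.0]]
ft_force: [0.7, -1.5, -1.3]
width: 0.0003
grasp_force: 0.9
time: 6.05
tool_pos: [0.654, 0.0704, 0.083]
orientation: [[-0.825, -0.565, 0.002], [-0.565, 0.825, -0.0], [-0.002, -0.001, -1.0]]
ft_force: [1.2, 0.0, 0.6]
width: -0.0003
grasp_force: 0.7
r 0.05848881346031655 t -0.022634817884626224 dial angle by tool y 0.708619526303508 [ 1.61134532 -0.75089615  1.09346891] 6.15
```

View pics/c3.png

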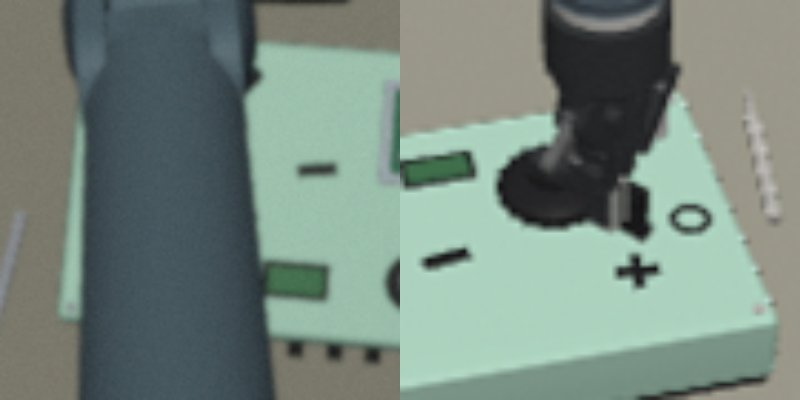

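The fin follows the fingers, seen at scene-crop (635,205) heading for the ring at (690,218). I'll push to just short of the ring, back off and measure.

```bash
python3 -m creep '[{"offset":[-0.017,0.049,0],"roll":-0.46},{"offset":[-0.017,0.049,0],"roll":-0.46},{"offset":[-0.017,0.049,0],"roll":-0.46},{"offset":[-0.017,0.049,0],"roll":-0.46},{"offset":[-0.017,0.049,0],"roll":-0.46},{"offset":[-0.017,0.049,0],"roll":-0.46},{"offset":[0,0,0],"roll":0},{"offset":[0,0,0],"roll":0}]'
python3 - <<'E'
from h import *
from station import arm
p=np.load("p.npy");a=T(p,A)[0]
st=arm.read_state();R=st["orientation"];d=np.array(st["tool_pos"])-a
print("r",-R[:,0]@d,"t",R[:,1]@d,"dial angle by tool y",np.arctan2(R[1,1],R[0,1])-np.pi/2-p[2],st["ft_force"],st["time"])
E
python3 -m creep '[{"offset":[0,-0.15,0],"roll":0},{"offset":[0,-0.3,0],"roll":0},{"offset":[0,-0.2,-0.2],"roll":0},{"offset":[0,-0.2,-0.4],"roll":0},{"offset":[0,-0.2,-0.4],"roll":0},{"offset":[0,-0.3,-0.4],"roll":0},{"offset":[0,-0.3,-0.1],"roll":0},{"offset":[0,0,0],"roll":0}]'
```

```text
time: 6.95
tool_pos: [0.6474, 0.0852, 0.0824]
orientation: [[-0.666, -0.746, -0.0], [-0.746, 0.666, 0.0], [-0.0, 0.0, -1.0]]
ft_force: [1.0, 0.4, 1.2]
width: -0.0
grasp_force: 0.5
r 0.058217787632021595 t -0.0212745451579879 dial angle by tool y 0.9493695325909921 [0.99027044 0.35419115 1.20963204] 6.95
time: 7.75
tool_pos: [0.712, 0.0258, 0.16]
orientation: [[-0.669, -0.743, 0.005], [-0.743, 0.669, -0.002], [-0.002, -0.006, -1.0]]
ft_force: [0.0, -0.3, 1.2]
width: -0.0003
grasp_force: 0.0
```

```bash
python3 -m creep '[{"offset":[0.3,0,-0.2],"roll":0},{"offset":[0.5,0,-0.2],"roll":0},{"offset":[0.5,0,-0.2],"roll":0},{"offset":[0.5,0,0],"roll":0},{"offset":[0.5,0,0],"roll":0},{"offset":[0.5,0,0],"roll":0},{"offset":[0.3,0,0],"roll":0},{"offset":[0,0,0],"roll":0}]'
python3 - <<'E'
from h import *
from station import arm
p=np.load("p.npy")
out=[]
for n,(y,x,h) in(("top",(140,190,100)),("scene",(160,220,80))):
    s=arm.snapshot(n);np.savez(n+"1.npz",**s)
    im=cv2.resize(s["image"][y:y+h,x:x+h,::-1],(400,400),interpolation=cv2.INTER_CUBIC);k=400/h
    for a in (.95,1.0,1.047):
        for q in proj(s,T(p,[dirp(a,.075,.102),dirp(a,.045,.102)])):cv2.circle(im,tuple(int(v) for v in ((q-[x,y]+.5)*k)),1,{.95:(0,0,255),1.0:(0,255,255),1.047:(255,255,0)}[a],-1)
    out.append(im)
cv2.imwrite("pics/c4.png",np.hstack(out))
E
```

```text
time: 8.55
tool_pos: [0.6032, -0.0884, 0.1871]
orientation: [[-0.669, -0.743, -0.002], [-0.743, 0.669, -0.001], [0.002, 0.001, -1.0]]
ft_force: [0.1, -0.3, 0.6]
width: 0.0001
grasp_force: 0.0
```

View pics/c4.png

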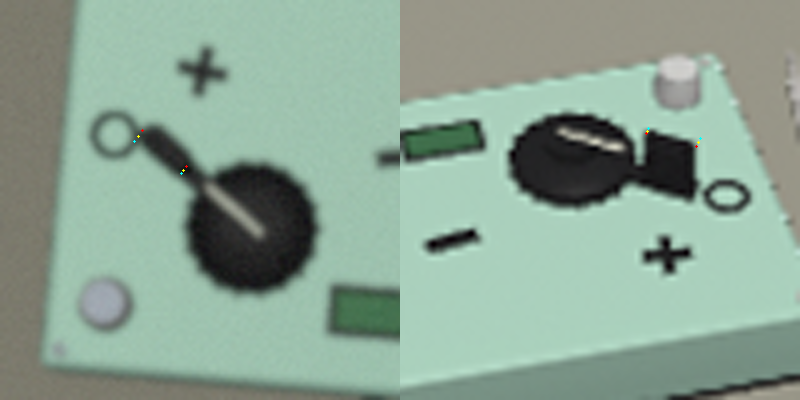

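```bash
cat > ang.py <<'E'
from h import *
import sys
def leg(s,guess):
    p=np.load("p.npy");M=np.array([dirp(b,.092,.0615) for b in(1.047,.384,-1.047)])
    q=proj(s,T(p,M))*1.5625
    o=np.array([blob(s,*q[i],g) for i,g in enumerate(guess)])[:len(guess)]
    return least_squares(lambda x:np.r_[(proj(s,T(x,M[:len(o)]))-o).ravel()],p).x
def box(r0,r1,w,z0,z1,a):
    e=np.array([np.cos(a),np.sin(a),0]);n=np.array([-e[1],e[0],0])
    return [A*[1,1,0]+e*r+n*v+[0,0,z+.06] for r in(r0,r1) for v in(-w/2,w/2) for z in(z0,z1)]
def cyl(R,z0,z1):
    return [A*[1,1,0]+[R*np.cos(t),R*np.sin(t),z+.06] for t in np.linspace(0,6.28,60) for z in(z0,z1)]
def fit(s,p,K=8):
    g=s["image"].astype(float).mean(2);cx=proj(s,T(p,dirp(1.0,.058,.08)))[0].astype(int);r=14
    x0,y0=cx-r;crop=g[y0:y0+2*r,x0:x0+2*r];N=2*r
    def mask(a,dx,dy):
        m=np.zeros((N*K,N*K),np.uint8)
        for P in(box(.045,.075,.014,.006,.038,a),box(.045,.075,.008,.006,.042,a),box(.02,.077,.012,.004,.012,a),cyl(.036,0,.014),cyl(.016,0,.024)):
            q=((proj(s,T(p,P))-[x0,y0]+[dx+.5,dy+.5])*K).astype(np.float32)
            cv2.fillConvexPoly(m,cv2.convexHull(np.round(q).astype(np.int32)),1)
        for R,c in((.0135,1),(.0095,0)):
            q=((proj(s,T(p,[dirp(1.047,.092)*[1,1,0]+[R*np.cos(t),R*np.sin(t),.062] for t in np.linspace(0,6.28,40)]))-[x0,y0]+.5)*K)
            if c: mm=np.zeros_like(m)
            cv2.fillConvexPoly(mm,np.round(q).astype(np.int32),c)
        m|=mm
        return cv2.resize(cv2.GaussianBlur(m.astype(np.float32),(0,0),K*.8),(N,N),interpolation=cv2.INTER_AREA)
    best=[]
    for a in np.arange(.85,1.13,.01):
        c=[]
        for dx in np.arange(-1.5,1.6,.5):
          for dy in np.arange(-1.5,1.6,.5):
            m=mask(a,dx,dy).ravel();B=np.c_[m,np.ones_like(m)];k=np.linalg.lstsq(B,crop.ravel(),rcond=None)
            c.append((k[1][0],dx,dy))
        best.append((min(c)[0],round(a,3),*min(c)[1:],[x[0] for x in c if x[1]==0==x[2]][0]))
    b0=min(best,key=lambda b:b[4]);b1=min(best)
    print("no-shift",b0[1],round(b0[4]),"| shift",b1[1],b1[2:4],round(b1[0]))
if __name__=="__main__":
    t=dict(np.load(f"top{sys.argv[1]}.npz"));s=dict(np.load(f"scene{sys.argv[1]}.npz"))
    t0=dict(np.load("top0.npz"));s0=dict(np.load("scene0.npz"))
    for x,x0,g in((t,t0,(11,11,11)),(s,s0,(9,9,9))):
        p=leg(x0,g);print(p);fit(x,p)
E
python3 ang.py 1
```

```text
[ 0.6171054  -0.00159584 -0.10831043]
no-shift 0.93 115162 | shift 0.93 (np.float64(0.0), np.float64(0.0)) 115162
[ 0.61478163 -0.00184559 -0.11408961]
no-shift 0.94 523685 | shift 0.95 (np.float64(-0.5), np.float64(0.0)) 471891
```

The angle fits agree at about 0.935 (top 0.93, scene 0.94–0.95), so about 0.11 rad (6.4°) remains. Going back along the same path.

```bash
python3 -m creep '[{"offset":[-0.3,0,0],"roll":0},{"offset":[-0.5,0,0],"roll":0},{"offset":[-0.5,0,0],"roll":0},{"offset":[-0.5,0,0],"roll":0},{"offset":[-0.5,0,0.2],"roll":0},{"offset":[-0.5,0,0.2],"roll":0},{"offset":[-0.3,0,0.2],"roll":0},{"offset":[0,0,0],"roll":0}]'
python3 -m creep '[{"offset":[0,0.3,0.1],"roll":0},{"offset":[0,0.3,0.4],"roll":0},{"offset":[0,0.2,0.4],"roll":0},{"offset":[0,0.2,0.4],"roll":0},{"offset":[0,0.2,0.2],"roll":0},{"offset":[0,0.2,0],"roll":0},{"offset":[0,0,0],"roll":0},{"offset":[0,0,0],"roll":0}]'
cat > pose.py <<'E'
from h import *
from station import arm
p=np.load("p.npy");a=T(p,A)[0]
st=arm.read_state();R=st["orientation"];d=np.array(st["tool_pos"])-a
print("r",-R[:,0]@d,"t",R[:,1]@d,"dial angle by tool y",np.arctan2(R[1,1],R[0,1])-np.pi/2-p[2],st["ft_force"],st["time"],st["tool_pos"])
E
python3 pose.py
```

```text
time: 9.45
tool_pos: [0.7089, 0.0365, 0.1543]
orientation: [[-0.66, -0.751, -0.004], [-0.751, 0.66, 0.003], [0.0, 0.004, -1.0]]
ft_force: [-0.6, -0.0, -1.0]
width: -0.0001
grasp_force: 0.0
time: 10.25
tool_pos: [0.658, 0.077, 0.084]
orientation: [[-0.665, -0.747, 0.003], [-0.747, 0.665, 0.0], [-0.002, -0.002, -1.0]]
ft_force: [0.7, -0.3, -0.2]
width: -0.0001
grasp_force: 0.0
r 0.059210007627884906 t -0.03475635416059153 dial angle by tool y 0.9507921703455122 [ 0.65488474 -0.29771558 -0.16031652] 10.25 [0.65803068 0.07700578 0.08396014]
```

```bash
python3 -m creep '[{"offset":[0,0.12,0],"roll":0},{"offset":[0,0.13,0],"roll":0},{"offset":[-0.015,0.042,0],"roll":-0.4},{"offset":[-0.015,0.042,0],"roll":-0.4},{"offset":[-0.015,0.042,0],"roll":-0.4},{"offset":[0,0,0],"roll":0},{"offset":[0,0,0],"roll":0}]'
python3 pose.py
python3 -m creep '[{"offset":[0,-0.15,0],"roll":0},{"offset":[0,-0.3,0],"roll":0},{"offset":[0,-0.2,-0.2],"roll":0},{"offset":[0,-0.2,-0.4],"roll":0},{"offset":[0,-0.2,-0.4],"roll":0},{"offset":[0,-0.3,-0.4],"roll":0},{"offset":[0,-0.3,-0.1],"roll":0},{"offset":[0,0,0],"roll":0}]'
python3 -m creep '[{"offset":[0.3,0,-0.2],"roll":0},{"offset":[0.5,0,-0.2],"roll":0},{"offset":[0.5,0,-0.2],"roll":0},{"offset":[0.5,0,0],"roll":0},{"offset":[0.5,0,0],"roll":0},{"offset":[0.5,0,0],"roll":0},{"offset":[0.3,0,0],"roll":0},{"offset":[0,0,0],"roll":0}]'
python3 - <<'E'
from h import *
from station import arm
for n in("top","scene"):np.savez(n+"2.npz",**arm.snapshot(n))
E
python3 ang.py 2
```

```text
time: 10.95
tool_pos: [0.6443, 0.091, 0.0824]
orientation: [[-0.584, -0.812, 0.001], [-0.812, 0.584, 0.0], [-0.001, -0.0, -1.0]]
ft_force: [0.1, -0.1, 1.8]
width: -0.0001
grasp_force: 0.7
r 0.05861685931956407 t -0.02136024582959272 dial angle by tool y 1.0550460245889113 [ 0.0867497  -0.13562146  1.75728631] 10.95 [0.6443191  0.0910301  0.08244211]
time: 11.75
tool_pos: [0.7143, 0.039, 0.16]
orientation: [[-0.587, -0.809, 0.006], [-0.809, 0.587, -0.002], [-0.002, -0.006, -1.0]]
ft_force: [0.9, -0.3, -0.1]
width: -0.0003
grasp_force: 0.0
time: 12.55
tool_pos: [0.618, -0.0864, 0.1871]
orientation: [[-0.588, -0.809, -0.002], [-0.809, 0.588, -0.001], [0.002, 0.001, -1.0]]
ft_force: [0.3, -0.5, -0.1]
width: -0.0001
grasp_force: 0.0
[ 0.6171054  -0.00159584 -0.10831043]
no-shift 1.03 133835 | shift 1.01 (np.float64(-0.5), np.float64(0.5)) 133544
[ 0.61478163 -0.00184559 -0.11408961]
no-shift 1.04 486579 | shift 1.06 (np.float64(-0.5), np.float64(0.0)) 435388
```

```bash
python3 - <<'E'
from h import *
o=[]
for n,(y,x,h) in(("top",(160,205,60)),("scene",(175,240,60))):
    s=np.load(n+"2.npz");o.append(cv2.resize(s["image"][y:y+h,x:x+h,::-1],(400,400),interpolation=cv2.INTER_CUBIC))
cv2.imwrite("pics/c5.png",np.hstack(o))
E
python3 pose.py
```

```text
r -0.09589016832488022 t -0.10300901535629793 dial angle by tool y 1.0554345496031048 [-0.35505187 -0.10040476  0.33785701] 12.65 [ 0.62043074 -0.08220242  0.18732812]
```

View pics/c5.png

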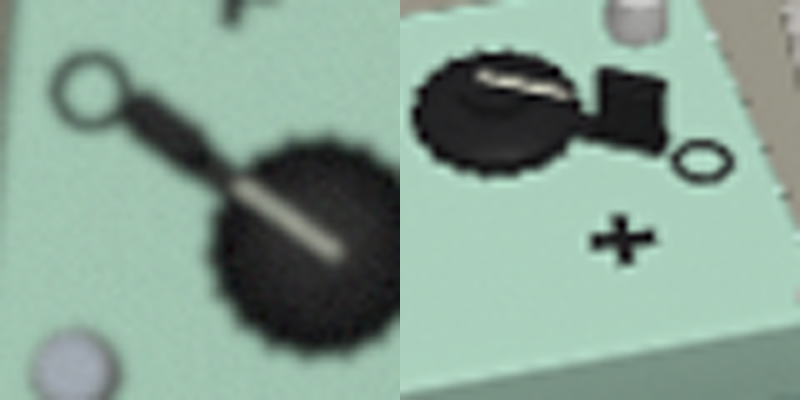

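The fin points squarely at the ring in both views, with ring, fin and pointer line collinear from (90,90) to (335,250) in the top crop. Now over to the start button.

```bash
python3 -m creep '[{"offset":[0.2,0.2,0],"roll":0},{"offset":[0.35,0.3,0],"roll":0},{"offset":[0.35,0.3,0.2],"roll":0},{"offset":[0.32,0.29,0.3],"roll":0},{"offset":[0,0,0.3],"roll":0},{"offset":[0,0,0.3],"roll":0},{"offset":[0,0,0],"roll":0},{"offset":[0,0,0],"roll":0}]'; python3 pose.py
python3 - <<'E'
from h import *
from station import arm
s=arm.snapshot("scene");q=proj(s,[.5407,-.0994,.08])[0].astype(int)
cv2.imwrite("pics/b.png",cv2.resize(s["image"][q[1]-35:q[1]+35,q[0]-35:q[0]+35,::-1],(500,500),interpolation=cv2.INTER_CUBIC))
E
```

```text
time: 13.45
tool_pos: [0.5414, -0.0992, 0.1323]
orientation: [[-0.582, -0.813, -0.0], [-0.813, 0.582, 0.001], [-0.0, 0.0, -1.0]]
ft_force: [0.1, 0.1, -0.1]
width: -0.0
grasp_force: 0.0
r -0.15601496111969707 t -0.04837406394234863 dial angle by tool y 1.057763989575716 [ 0.13207075  0.12370918 -0.10088092] 13.45 [ 0.54136823 -0.09915538  0.13228463]
```

View pics/b.png

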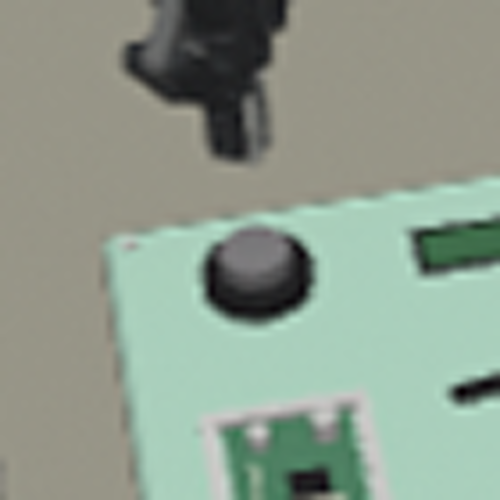

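Scene view: the fingertips (238,155) are directly above the button cap (255,255). Descending gently.

```bash
python3 -m creep '[{"offset":[0,0,0.2],"roll":0},{"offset":[0,0,0.3],"roll":0},{"offset":[0,0,0.2],"roll":0},{"offset":[0,0,0.1],"roll":0},{"offset":[0,0,0.04],"roll":0},{"offset":[0,0,0],"roll":0},{"offset":[0,0,0],"roll":0}]'
python3 -m creep '[{"offset":[0,0,0.04],"roll":0},{"offset":[0,0,0.04],"roll":0},{"offset":[0,0,0],"roll":0}]'
```

```text
time: 14.2
tool_pos: [0.541, -0.1009, 0.0906]
orientation: [[-0.584, -0.812, 0.001], [-0.812, 0.584, -0.0], [-0.0, -0.001, -1.0]]
ft_force: [0.0, -0.5, 0.7]
width: 0.0003
grasp_force: 0.0
time: 14.5
tool_pos: [0.5405, -0.1007, 0.0862]
orientation: [[-0.584, -0.812, -0.0], [-0.812, 0.584, 0.0], [0.0, 0.0, -1.0]]
ft_force: [0.7, 1.2, -0.6]
width: -0.0001
grasp_force: 0.0
```

```bash
for i in 1; do python3 -m creep '[{"offset":[0,0,0.04],"roll":0},{"offset":[0,0,0.04],"roll":0},{"offset":[0,0,0],"roll":0}]'; done
python3 -m creep '[{"offset":[0,0,0.03],"roll":0},{"offset":[0,0,0.03],"roll":0},{"offset":[0,0,0],"roll":0}]'|sed -n '1,2p;4p'
```

```text
time: 14.8
tool_pos: [0.5407, -0.1008, 0.0822]
orientation: [[-0.584, -0.812, 0.0], [-0.812, 0.584, -0.0], [0.0, -0.0, -1.0]]
ft_force: [0.1, 0.1, 0.7]
width: -0.0002
grasp_force: 0.6
time: 15.1
tool_pos: [0.5408, -0.1008, 0.0794]
ft_force: [-0.9, 0.1, 2.7]
```

Contact is at about z = 0.082. Pressing on.

```bash
python3 -m creep '[{"offset":[0,0,0.04],"roll":0},{"offset":[0,0,0],"roll":0}]'|sed -n '1,2p;4p'
python3 -m creep '[{"offset":[0,0,0.04],"roll":0},{"offset":[0,0,0],"roll":0}]'|sed -n '1,2p;4p'
```

```text
time: 15.3
tool_pos: [0.5407, -0.1008, 0.0774]
ft_force: [-1.6, 1.5, 3.4]
time: 15.5
tool_pos: [0.5408, -0.1008, 0.0761]
ft_force: [-3.4, 0.7, 7.4]
```

```bash
python3 -m creep '[{"offset":[0,0,0.03],"roll":0},{"offset":[0,0,0],"roll":0},{"offset":[0,0,0],"roll":0}]'|sed -n '1,2p;4p'
```

```text
time: 15.8
tool_pos: [0.5409, -0.1008, 0.076]
ft_force: [-5.6, 1.1, 14.8]
```

It has bottomed out: z holds at 0.076 while the force climbs to 15 N, after about 6 mm of travel. Releasing and moving clear.

```bash
python3 -m creep '[{"offset":[0,0,-0.1],"roll":0},{"offset":[0,0,-0.2],"roll":0},{"offset":[0,0,-0.4],"roll":0},{"offset":[0,0,-0.5],"roll":0},{"offset":[0,0,-0.5],"roll":0},{"offset":[0,0,-0.5],"roll":0},{"offset":[0,0,-0.2],"roll":0},{"offset":[0,0,0],"roll":0}]'|sed -n '1,2p;4p'
python3 -m creep '[{"offset":[0,0,0],"roll":0},{"offset":[0,0,0],"roll":0},{"offset":[0,0,0],"roll":0}]'|sed -n '1,2p;4p'
python3 - <<'E'
from station import arm
import numpy as np,cv2
o=[]
for n in("top","scene"):
    s=arm.snapshot(n);np.savez(n+"3.npz",**s);o.append(s)
cv2.imwrite("pics/f.png",np.hstack([cv2.resize(o[0]["image"][120:260,180:380,::-1],(400,280)),cv2.resize(o[1]["image"][140:280,130:330,::-1],(400,280))]))
E
python3 ang.py 3
```

```text
time: 16.6
tool_pos: [0.5418, -0.1009, 0.1952]
ft_force: [0.4, 0.4, -0.9]
time: 16.9
tool_pos: [0.5395, -0.1006, 0.1921]
ft_force: [0.7, -0.1, 0.1]
[ 0.6171054  -0.00159584 -0.10831043]
no-shift 1.03 129421 | shift 1.01 (np.float64(-0.5), np.float64(0.5)) 129384
[ 0.61478163 -0.00184559 -0.11408961]
no-shift 1.04 481603 | shift 1.06 (np.float64(-0.5), np.float64(0.0)) 430978
```

View pics/f.png

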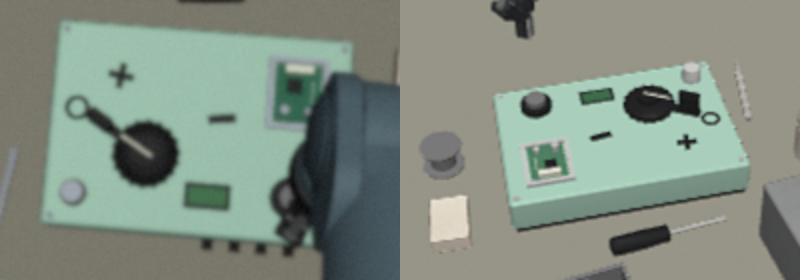

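Final view: the tab points at the ring, the button is up at (537,100), the gripper is clear, and everything else is where it was.

```bash
python3 -c "
from station import arm
print(arm.finish_job())"
```

```text
the job is handed in; nothing more can be done
None
```

The job is handed in: the selector tab is on the ring, measured at about 1.035 rad against 1.047. The start button was then pressed to its stop (about 6 mm) and came back up, and the arm is clear with nothing else disturbed, at about 17 s on the robot's clock.

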